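# Seat a lens barrel in the welding nest

## Task

Take the lens barrel with the blue band out of the rack, lay it gently in the V-block with its glass end towards the brass stop pin, and slide it along the groove until it rests on both flanks and against the pin; press it home there for about half a second with a light, steady push of roughly 10 N, never more than 20 N, keeping it bedded on both flanks meanwhile. Let go of it so that it stays seated, then press the green button right down and release it. Leave the other barrels and everything else on the bench where they are.

Things in the scene. Friction and masses are not known exactly. Their poses are not given: they have to be found in the camera images.
- barrel_center (a point): Centre, on the axis, of the loose barrel to seat: white cylinder, 32 mm diameter, 120 mm long, about 250 g, blue band round its middle, clear glass nose. x runs along it to the nose; it may have rolled, so y and z mean nothing. Centre of mass about 17 mm nose-wards. Its tail is free all round in rack and nest: grip across it 35 to 40 mm tail-wards of this point.
- barrel: The same barrel; origin on its lower side, 16 mm off the axis, x axis as above. Use the centre point for position.
- barrel_nose (a point): Middle of the barrel's flat glass end face (27 mm in diameter), on the axis 60 mm from the centre. This face meets the stop pin.
- nest: Fixed rigid aluminium V-block, 90 mm wide (y -45 to 45). Origin on the bench under the middle of the groove, which is level, 80 mm long (x -40 to 40), open above and at its -x end, where the barrel's tail overhangs freely. A seated barrel's axis is 60 mm above the bench, over the nest's x axis. Side walls 56 mm high; 84 mm high bracket with the stop pin at the +x end.
- flank_left: Left (+y of the nest) 45 degree steel flank of the groove, 80 mm long, top edge 57 mm above the bench; the frame is that of the nest.
- flank_right: Right (-y of the nest) 45 degree steel flank, likewise; the frame is that of the nest.
- stop: End bracket of the nest with its stop: a brass pin, 16 mm in diameter, on the groove's axis, reaching in from its +x end. The frame is the nest's, raised to the groove's axis: 60 mm above the bench. The pin's flat face, looking to -x, stands at x = 16 to 36 mm: it is set anew each time and is NOT reported; find it by feel. It gives by a well-damped spring, 4 N per mm, for 4 mm, then is rigid.
- rack: Fixed black tray, 150 x 250 x 8 mm, origin under its centre. Three barrels lie along its x (nose to +x), 80 mm apart in y, axes 52 mm above the bench, each on two grey saddles 8 mm thick at x = 36 and -10 mm (barrel centre at x = 0, give or take 4 mm).
- spare_red_center (a point): Centre of the loose barrel with a red band, same shape, in the rack: leave it.
- spare_yellow_center (a point): Centre of the loose barrel with a yellow band, same shape, in the rack: leave it.
- start (a joint): Travel of the green button in m: 0 released, 0.006 fully down (a spring, about 5 N when fully down).
- start_top (a point): Middle of the green button's top face (36 mm in diameter), about 58 mm above the bench on a grey control box of 85 mm x 70 mm; it is pressed straight down.
- jar: Clear jar with a blue cap, 56 mm across and 75 mm high, loose: leave it. Origin under its centre.
- horn: Spare aluminium welding horn, 60 mm across and 100 mm high, loose: leave it. Origin under its centre.
- driver: Screwdriver lying loose: leave it. Origin under its middle.
- spanner: Spanner lying loose: leave it. Origin under its middle.
- collar: Orange plastic collar ring, 44 mm across and 12 mm high, loose: leave it. Origin under its centre.
Things that resemble listed ones, but are neither listed nor needed, are in the scene too. What is shaped like the barrel but orange or turquoise is not meant.

How it is judged (in metres and radians):
On the way, in this order (a step that is already met when the one before it is completed fails the run):
1. the barrel is pressed against the stop pin with more than 4 N while it rests on both flanks (contact force between barrel and stop above 4 N and angle between the x axis of barrel and the x axis of nest, either way round below 0.035 rad and x of barrel_nose in the frame of nest above 0.01 m and contact force between barrel and flank_left above 0.1 N and contact force between barrel and flank_right above 0.1 N), for 0.3 s.
2. with the barrel let go and still home, the green button is pressed down by more than 4 mm (value of joint start above 0.004 m and contact force between barrel and the fingers below 0.05 N and contact force between barrel and stop above 0.05 N and angle between the x axis of barrel and the x axis of nest, either way round below 0.035 rad and x of barrel_nose in the frame of nest above 0.01 m and contact force between barrel and flank_left above 0.1 N and contact force between barrel and flank_right above 0.1 N), for 0.05 s.
At the end, for the whole second after the job is handed in: The barrel rests in the V-block, touching both flanks, in line with the groove within 2 degrees, its glass face touching the stop pin, let go and still; the green button is up again (contact force between barrel and stop above 0.05 N and angle between the x axis of barrel and the x axis of nest, either way round below 0.035 rad and x of barrel_nose in the frame of nest above 0.01 m and contact force between barrel and flank_left above 0.1 N and contact force between barrel and flank_right above 0.1 N and linear speed of barrel below 0.01 m/s and value of joint start below 0.002 m).
It fails at once if the barrel is pushed against the stop pin with more than 20 N (contact force between barrel and stop above 20 N).
It fails at once if the barrel is pressed on a flank with more than 35 N (contact force between barrel and flank_left above 35 N or contact force between barrel and flank_right above 35 N).
It fails at once if the button is pressed before the barrel is home (value of joint start above 0.002 m and contact force between barrel and stop below 0.02 N).
It fails at once if another barrel is moved by more than 10 mm, or another loose thing by more than 20 mm (distance of any of spare_red_center, spare_yellow_center from where it was at the start of the episode above 0.01 m or distance of any of jar, horn, driver, spanner, collar from where it was at the start of the episode above 0.02 m).
It also fails if it takes over 67 s, if anything falls off the work surface, if the arm or the gripper's body presses on something with over 40 N, if the wrist force passes 120 N, or if a joint passes its speed limit or range.

## Robot

A 6-joint arm with a two-finger parallel gripper is mounted at the origin on the work surface. World frame = base frame: x ahead of the robot, y to its left, z up, the work surface at z = 0. Lengths are in mm, angles in rad, forces in N, time in s.
With the tool pointing down it reaches from about 275 to 750 mm from the base axis. Payload 10.2 kg.
Tool frame: the origin (TCP) lies at the very end of the fingers, on their centre line; the grasp point (between the pads) lies 19 mm behind it; x points along the fingers, y is the direction in which the jaws open and shut, and the axes are right-handed (so a half turn about x gives the same grasp; the last joint's range is limited). The gripper opens to 85 mm and grips with 20 to 120 N. Pads are 22 mm wide; open, the fingers measure 114 mm over their backs; the gripper's body (76 mm by 85 mm) begins 54 mm behind the grasp point. The pads swing forward as they close: fully open they stand 13 mm farther back than shut.
Start: joints at [-1.457, 0.313, 1.498, -0, 1.331, -0.223], TCP at [173.483, -495.514, 201.294] pointing down, gripper open.
Joint ranges: [-2.94, 2.94], [-0.97, 2.17], [0.19, 2.56], [-1.23, 4.37], [0.02, 3.11], [-2.88, 2.88]. Speed limits (rad/s): [2.39, 2.39, 3.01, 3.14, 3.14, 3.14].

## Interface

Orientations are given as a unit quaternion [w, x, y, z].
In Python, from rig import ctrl, viewer, order gives the robot as it stands. The module is installed in compiled form; this text tells all that it offers.
- The arm moves only by the tool carry_out, never from a script. Its argument "deltas" is a list of rows, each a list of 7 numbers: the gripper command: -1 is fully open, 1 is shut, values between are in proportion, then the shift along the tool's x, y, z in mm, then the turn, a rotation vector about the tool's x, y, z in degrees. A call has exactly 5 rows; each row is the pose to reach, as a shift and turn from the pose commanded when the call began, along the tool's axes at that moment; what a row does not reach only later rows make up. A row lasts 1/8 s, in which the tool goes at most 62.5 mm and 10.7 degrees, less where a joint would pass 70% of its speed; a pose out of reach is approached as far as the arm can. A call with a gripper value outside its range is refused whole. The fingers move at their own pace and stop on an object; "newtons" is the grip in N (left out, the last holds). Time passes only in rows, so rows that repeat a pose let the fingers close, or fill a call up. It gives the time, the measured TCP pose, the force and the opening at its end, in the units of the state.
- ctrl.sense(): the state, without advancing time (a new reading comes with each control period).
- viewer.capture(name): name is "scene" or "top"; returns the picture (480x640x3 uint8, red, green, blue); there is no depth.
- viewer.calibration(name): a dict with "fx", "fy", "cx", "cy" (pixels), "xyz" and "attitude" of the camera in the world. Camera axes: x right, y down, z forward; pixel columns grow to the right and rows downward; lengths in mm; the calibration is good to about 2 mm. A picture is of the moment at which its call begins. calibration takes no time and is no camera call.
- order.finish_job(): hands the job in, once; it reports no verdict.
The state is a dict: "time_s": time; "joints": joint angles; "dq": joint speeds; "tau": joint torques, N m; "eef_pos": TCP position; "ee_rot": TCP orientation; "force": force on the tool from outside, world axes, zero at the start; "wrist_torque": the same for the moment, N m; "grip_width": opening from 0.0 (shut) to 1.0 (fully open).
Only numpy, scipy, OpenCV 4.12 (cv2) and the standard library are available. Lean on these libraries where they do the work, as an engineer would, in place of code of your own. Each camera call takes 0.05 s, during which the arm holds its last target. There are 200 camera calls.

## Working session

There is one attempt and no reset: what is moved stays moved. The work goes in short steps, Python scripts to look and compute and a tool call to move; the robot and the scene stay as the last step left them, time stands still between calls to the robot, and variables do not carry over. Pictures are saved under pics/ and viewed, about 8 in all and at most 12, crops included, and the job is handed in when it is done.

Besides the shell and the picture viewer there is one more tool, called after "Request:" by a JSON object that holds its "fn" and its "kwargs", one argument or row to a line. carry_out: Moves the arm, as the interface text tells. Its arguments: {"type":"object","properties":{"deltas":{"type":"array"},"newtons":{"type":"number"}},"required":["deltas"]}

```bash
mkdir -p pics
python3 - <<'E'
from rig import ctrl, viewer
import cv2
for n in("scene","top"):
    cv2.imwrite(f"pics/{n}0.png",viewer.capture(n)[:,:,::-1]); print(viewer.calibration(n))
print(ctrl.sense())
E
```

```text
{'fx': 448.23782182604657, 'fy': 448.23782182604657, 'cx': 322.80677963214634, 'cy': 233.48395035490455, 'xyz': array([ 916.95323814, -460.63714536,  711.00384518]), 'attitude': array([-0.33031143,  0.87917944,  0.32112696, -0.12171834])}
{'fx': 453.92720040746974, 'fy': 453.92720040746974, 'cx': 324.25395447273434, 'cy': 238.76582552702703, 'xyz': array([ 382.23311019,  -54.46783803, 1070.27817183]), 'attitude': array([ 0.0666657 , -0.69444123,  0.71411377, -0.05786701])}
{'time_s': 0.1, 'joints': array([-1.45742716e+00,  3.13395487e-01,  1.49834414e+00,  1.33887217e-05,
        1.33097250e+00, -2.23445463e-01]), 'dq': array([ 0.00050225, -0.00153698, -0.0026094 ,  0.00068016,  0.00082698,
       -0.00085214]), 'tau': array([ 3.20016436e-03, -4.12895143e+01, -2.60142606e+01, -1.15797206e-04,
        2.96381324e-03, -2.93082064e-05]), 'eef_pos': array([ 173.44400969, -495.25888536,  200.79796447]), 'ee_rot': array([ 0.1181238 ,  0.69712976,  0.11891368, -0.69707704]), 'force': array([ 0.13848687,  0.45520624, -0.86785828]), 'wrist_torque': array([0.00831146, 0.00746437, 0.02270655]), 'grip_width': 1.0031696496184228}
```

View pics/scene0.png

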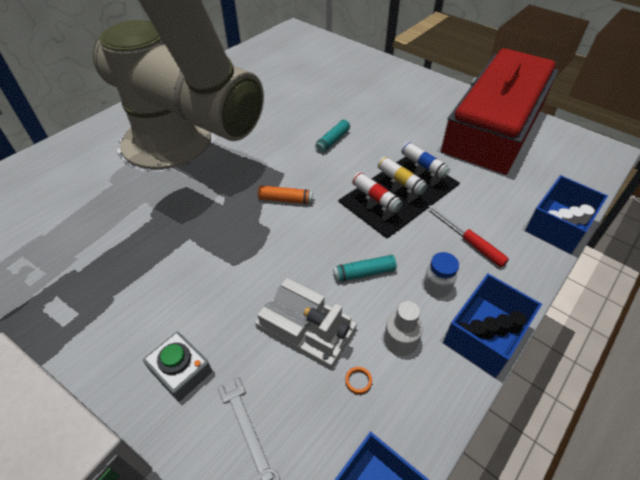

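View pics/top0.png

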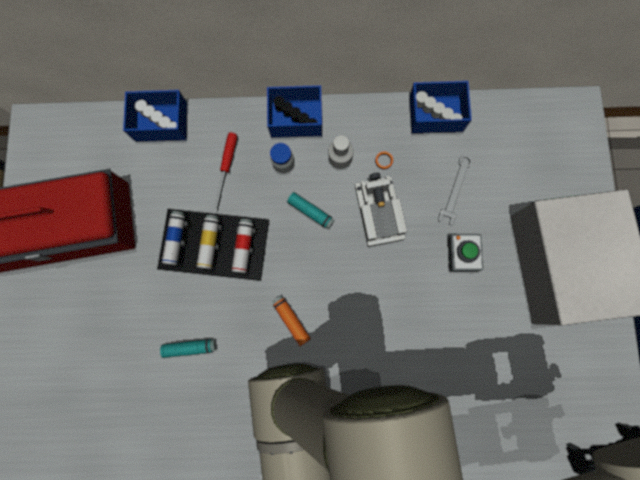

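Candidates: the blue-band barrel is at top (173,240). Possible mistakes are yellow (208,242), red (243,245), orange (291,320), turquoise (310,210) and (189,347), and the jar's blue cap (281,155). I choose the blue-banded one in the rack. The nest is at (383,215) and the button at (467,251). Next I take close crops and colour blobs.

```bash
cat > h.py <<'E'
import cv2, numpy as np
from rig import ctrl, viewer
from scipy.spatial.transform import Rotation as R
def rot(q): return R.from_quat([q[1],q[2],q[3],q[0]]).as_matrix()
def ray(n,u,v):
    c=viewer.calibration(n); d=rot(c["attitude"])@np.array([(u-c["cx"])/c["fx"],(v-c["cy"])/c["fy"],1]); return c["xyz"],d
def onz(n,u,v,z):
    o,d=ray(n,u,v); return o+d*(z-o[2])/d[2]
def two(a,b):
    o1,d1=ray("top",*a); o2,d2=ray("scene",*b)
    s=np.linalg.lstsq(np.c_[d1,-d2],o2-o1,rcond=None)[0]; p,q=o1+s[0]*d1,o2+s[1]*d2
    return (p+q)/2, np.linalg.norm(p-q)
def px(n,p):
    c=viewer.calibration(n); q=rot(c["attitude"]).T@(np.array(p,float)-c["xyz"]); return [c["fx"]*q[0]/q[2]+c["cx"],c["fy"]*q[1]/q[2]+c["cy"]]
def blobs(img,lo,hi,amin=30):
    m=cv2.inRange(cv2.cvtColor(img,cv2.COLOR_RGB2HSV),lo,hi)
    n,_,s,c=cv2.connectedComponentsWithStats(m); return [(int(s[i,4]),s[i,:4].tolist(),c[i].round(1).tolist()) for i in range(1,n) if s[i,4]>=amin]
E
python3 - <<'E'
from h import *
im={n:cv2.cvtColor(cv2.imread(f"pics/{n}0.png"),cv2.COLOR_BGR2RGB) for n in("top","scene")}
for n in im:
    print(n)
    for k,lo,hi in(("blue",(105,120,60),(125,255,255)),("yellow",(18,120,90),(32,255,255)),("red",(172,120,60),(180,255,255)),("green",(50,120,60),(80,255,255)),("orange",(5,150,90),(17,255,255))): print(k,blobs(im[n],lo,hi,8))
def crop(n,x,y,w,h): return cv2.resize(im[n][y:y+h,x:x+w],(400,300),interpolation=cv2.INTER_CUBIC)
o=np.vstack([np.hstack([crop("top",155,200,120,90),crop("scene",335,135,133,100)]),np.hstack([crop("top",340,165,120,90),crop("scene",250,270,120,90)])])
cv2.imwrite("pics/c1.png",o[:,:,::-1])
E
```

```text
top
blue [(597, [413, 81, 58, 43], [436.1, 105.6]), (1128, [267, 86, 55, 42], [296.3, 109.7]), (936, [124, 90, 56, 42], [154.9, 112.9]), (305, [434, 95, 28, 19], [450.4, 101.6]), (337, [270, 143, 21, 21], [280.1, 153.2]), (183, [166, 227, 16, 15], [173.1, 233.5])]
yellow [(22, [378, 202, 6, 4], [380.7, 203.5]), (180, [200, 231, 16, 15], [207.7, 237.3])]
red [(9, [31, 183, 8, 2], [34.6, 183.6])]
green [(194, [462, 243, 16, 16], [469.3, 250.3])]
orange [(61, [376, 152, 17, 17], [383.9, 159.7]), (544, [276, 302, 32, 42], [292.0, 322.3])]
scene
blue [(147, [418, 152, 18, 16], [425.9, 158.9]), (679, [537, 176, 70, 57], [566.8, 205.9]), (489, [431, 252, 28, 24], [444.7, 263.4]), (1252, [451, 274, 91, 87], [497.7, 326.2]), (662, [460, 297, 49, 28], [482.2, 311.0]), (502, [335, 432, 93, 48], [377.3, 456.7]), (938, [345, 450, 59, 30], [371.7, 469.1])]
yellow [(167, [395, 167, 19, 16], [403.0, 174.0]), (22, [304, 308, 6, 7], [306.4, 310.9])]
red []
green [(372, [161, 344, 23, 22], [171.6, 354.6])]
orange [(491, [259, 186, 45, 15], [280.9, 192.8]), (15, [306, 191, 2, 10], [306.5, 195.9]), (20, [195, 361, 5, 5], [196.9, 363.0]), (217, [346, 367, 25, 26], [358.3, 379.7])]
```

View pics/c1.png

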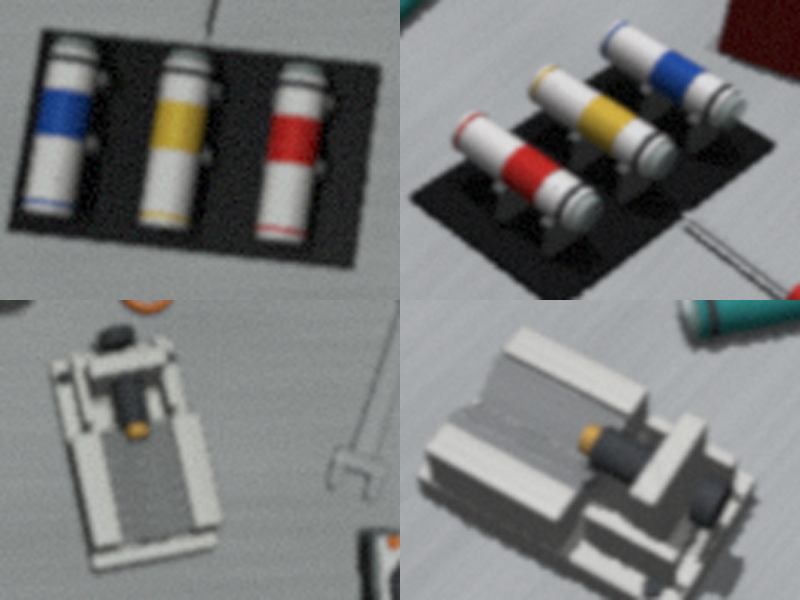

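The crops confirm the blue-banded barrel. Its nose points away from the robot, and the nest's pin end also faces away. Now I work out positions.

Run:
```python
from h import *
np.set_printoptions(precision=1,suppress=True)
T=lambda x,y:(155+x*.3,200+y*.3)
print("blue band",two((173.1,233.5),(425.9,158.9)), onz("top",173.1,233.5,62),onz("top",173.1,233.5,52))
for p in((75,40),(48,212)): print("bar end",onz("top",*T(*p),52))
C=[onz("top",*T(*p),8) for p in((42,30),(380,65),(353,268),(10,230))]
print("rack",np.array(C),sum(C)/4,[np.linalg.norm(C[i]-C[i-1]) for i in range(4)])
dx=(C[0]+C[1]-C[2]-C[3]); print("rack yaw",np.degrees(np.arctan2(dx[1],dx[0])))
N=lambda x,y:(340+x*.3,165+y*.3)
A=[onz("top",*N(*p),57) for p in((103,132),(175,118),(192,226),(118,241))]
O=[onz("top",*N(*p),56) for p in((75,137),(200,115),(217,222),(95,247))]
for q in(A,O):
    q=np.array(q);print("nest",q,q.mean(0),[np.linalg.norm(q[i]-q[i-1]) for i in range(4)])
    d=q[0]+q[1]-q[2]-q[3];print("yaw",np.degrees(np.arctan2(d[1],d[0])))
print("pin",two((380.7,203.5),(306.4,310.9)),onz("top",380.7,203.5,62))
# scene side of nest: wall tops
S=lambda x,y:(250+x*.3,270+y*.3)
B=[onz("scene",*S(*p),56) for p in((525,28),(648,90),(560,215),(435,130))]
print("green",two((469.3,250.3),(171.6,354.6)),onz("top",469.3,250.3,58),onz("scene",171.6,354.6,58))
```

```text
blue band (array([583. , 297.8,  60. ]), np.float64(4.479820282406448)) [584.3 298.8  62. ] [586.3 302.3  52. ]
bar end [636.7 293.7  52. ]
bar end [516.9 308.5  52. ]
rack [[655.9 333.    8. ]
 [622.5  87.6   8. ]
 [477.  107.3   8. ]
 [510.7 350.8   8. ]] [566.5 219.7   8. ] [np.float64(146.28052687049816), np.float64(247.68141990391655), np.float64(146.90247859425617), np.float64(245.78207496687546)]
rack yaw -7.36755373960383
nest [[ 639.4 -153.4   57. ]
 [ 647.9 -203.3   57. ]
 [ 571.8 -210.8   57. ]
 [ 562.9 -160.1   57. ]] [ 605.5 -181.9   57. ] [np.float64(76.79319744234901), np.float64(50.665720608760466), np.float64(76.39412123961952), np.float64(51.48747123127396)]
yaw 5.355891812267713
nest [[ 636.7 -134.    56. ]
 [ 649.7 -220.8   56. ]
 [ 574.3 -228.1   56. ]
 [ 559.4 -144.4   56. ]] [ 605.  -181.9   56. ] [np.float64(77.99228685812422), np.float64(87.70156834981064), np.float64(75.79074371034515), np.float64(85.0003791721819)]
yaw 6.626709565479577
pin (array([ 639.7, -175.7,   62.2]), np.float64(1.1217206263914377)) [ 640.1 -175.3   62. ]
green (array([ 527.3, -369.5,   56.2]), np.float64(0.17193972095690255)) [ 527. -369.   58.] [ 528.4 -369.7   58. ]
```

Run:
```python
from h import *
np.set_printoptions(precision=1,suppress=True)
acc=sum(viewer.capture("top").astype(float) for _ in range(4))/4
s=6;x0,y0,w,h=345,165,75,90
g=cv2.resize(acc[y0:y0+h,x0:x0+w].astype(np.uint8),(w*s,h*s),interpolation=cv2.INTER_CUBIC)
L=cv2.createLineSegmentDetector().detect(cv2.GaussianBlur(cv2.cvtColor(g,cv2.COLOR_RGB2GRAY),(0,0),2))[0][:,0]
for i,l in enumerate(L):
    p=[onz("top",x0+(a+.5)/s-.5,y0+(b+.5)/s-.5,57)for a,b in(l[:2],l[2:])]
    if p[0][0]>p[1][0]: p=p[::-1]
    d=p[1]-p[0]; n=np.linalg.norm(d)
    if n>30:
        print(i,p[0][:2],p[1][:2],"len %.0f ang %.1f"%(n,np.degrees(np.arctan2(d[1],d[0]))))
        cv2.line(g,tuple(l[:2].astype(int)),tuple(l[2:].astype(int)),(255,0,0),1);cv2.putText(g,str(i),tuple(((l[:2]+l[2:])/2).astype(int)),0,.6,(0,0,255),1)
cv2.imwrite("pics/c2.png",g[:,:,::-1])
```

```text
1 [ 559.5 -143.5] [ 635.9 -130.9] len 77 ang 9.4
6 [ 679.5 -148. ] [ 688.2 -196.6] len 49 ang -79.9
11 [ 641.4 -137.2] [ 673.2 -131.4] len 32 ang 10.3
26 [ 559.  -171.6] [ 565.8 -205.9] len 35 ang -78.8
27 [ 546.1 -144.4] [ 559.2 -223.8] len 80 ang -80.7
30 [ 554.8 -138.1] [ 632.2 -125.2] len 78 ang 9.5
43 [ 637.7 -128. ] [ 672.  -121.8] len 35 ang 10.2
47 [ 574.7 -212.6] [ 640.  -201.6] len 66 ang 9.5
55 [ 566.5 -161.7] [ 638.4 -149.9] len 73 ang 9.3
```

View pics/c2.png

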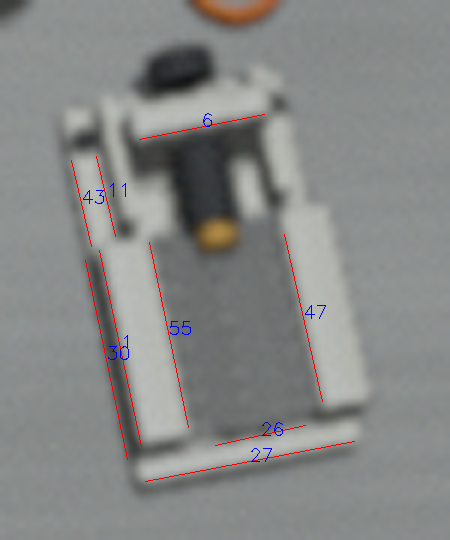

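Nest: yaw about 9.5°, centre about (605,-181). Groove line, walls and pin agree within 0.3 mm, and the pin face is at roughly x = 30–34 in the nest. Blue barrel: centre about (579.5,300.3), yaw -7.4°. Next, a helper that gives the tool-frame deltas.

```bash
cat >> h.py <<'E'
def go(x,y,z,yaw):
    """tool-frame shift mm + turn deg to reach TCP xyz, pointing down, jaw line at yaw (deg, either way)"""
    s=ctrl.sense(); M=rot(s["ee_rot"]); best=None
    for a in(yaw,yaw+180):
        a=np.radians(a); yv=np.array([np.cos(a),np.sin(a),0]); xv=np.array([0,0,-1.]); T=np.c_[xv,yv,np.cross(xv,yv)]
        r=R.from_matrix(M.T@T).as_rotvec(degrees=True)
        print("shift",(M.T@(np.array([x,y,z])-s["eef_pos"])).round(1),"turn",r.round(1))
    print("t",s["time_s"],"tcp",s["eef_pos"].round(1),"yaw_y %.1f"%np.degrees(np.arctan2(M[1,1],M[0,1])),"q",s["joints"].round(2),"F",s["force"].round(1),"w %.3f"%s["grip_width"])
E
python3 -c "
from h import *
go(543,305,150,82.6)"
```

```text
shift [  51.4 -633.3 -613.3] turn [-153.3   -0.     0. ]
shift [  51.4 -633.3 -613.3] turn [26.7  0.   0. ]
t 0.3 tcp [ 173.5 -495.4  201.1] yaw_y -70.7 q [-1.46  0.31  1.5  -0.    1.33 -0.22] F [-0.3 -1.  -0.2] w 1.003
```

Request:
{"fn": "carry_out", "kwargs": {
  "deltas": [
    [-1, 0, -42, -41, -10.2, 0, 0],
    [-1, 0, -84, -82, -20.4, 0, 0],
    [-1, 0, -126, -123, -30.6, 0, 0],
    [-1, 0, -168, -164, -40.8, 0, 0],
    [-1, 0, -210, -205, -51, 0, 0]
  ],
  "newtons": 30
}}

```text
time_s: 0.92
eef_pos: [298.0, -227.8, 201.4]
ee_rot: [0.409, 0.577, 0.408, -0.577]
force: [0.8, -0.1, -0.8]
grip_width: 1.005
```

```bash
python3 -c "
from h import *
go(543,305,150,82.6)"
```

```text
shift [  51.3   54.1 -584. ] turn [-102.    0.   -0.]
shift [  51.3   54.1 -584. ] turn [78. -0. -0.]
t 0.925 tcp [ 298.  -227.8  201.4] yaw_y -19.4 q [-0.97 -0.03  1.9   0.    1.27 -0.63] F [ 0.8 -0.1 -0.8] w 1.005
```

Request:
{"fn": "carry_out", "kwargs": {
  "deltas": [
    [-1, 0, 5, -58, -10.4, 0, 0],
    [-1, 0, 11, -116, -20.8, 0, 0],
    [-1, 0, 16, -174, -31.2, 0, 0],
    [-1, 0, 22, -232, -41.6, 0, 0],
    [-1, 0, 27, -290, -52, 0, 0]
  ]
}}

```text
time_s: 1.55
eef_pos: [421.3, 36.3, 201.5]
ee_rot: [0.621, 0.339, 0.62, -0.339]
force: [1.0, -0.7, 0.4]
grip_width: 1.007
```

```bash
python3 -c "
from h import *
go(543,305,150,82.6)"
```

```text
shift [  51.5  247.4 -160.6] turn [-49.9   0.   -0. ]
shift [  51.5  247.4 -160.6] turn [ 1.301e+02 -0.000e+00 -1.000e-01]
t 1.55 tcp [421.3  36.3 201.5] yaw_y 32.7 q [-0.19  0.08  1.78 -0.    1.28 -0.76] F [ 1.  -0.7  0.4] w 1.007
```

Request:
{"fn": "carry_out", "kwargs": {
  "deltas": [
    [-0.3, 10, 49, -32, -10, 0, 0],
    [-0.3, 20, 99, -64, -20, 0, 0],
    [-0.3, 31, 148, -96, -30, 0, 0],
    [-0.3, 41, 198, -128, -40, 0, 0],
    [-0.3, 51.5, 247.4, -160.6, -49.9, 0, 0]
  ]
}}

```text
time_s: 2.17
eef_pos: [544.7, 304.2, 149.4]
ee_rot: [0.706, 0.046, 0.706, -0.046]
force: [0.3, -0.9, 0.6]
grip_width: 0.652
```

Run:
```python
from h import *
go(543,305,100,82.6)
i=viewer.capture("scene"); t=viewer.capture("top")
o=np.hstack([cv2.resize(i[90:240,330:480],(400,400),interpolation=2),cv2.resize(t[150:300,120:270],(400,400),interpolation=2)])
cv2.imwrite("pics/a1.png",o[:,:,::-1])
print(px("scene",[543,305,150]),px("top",[543,305,150]))
for n,im in(("scene",i),("top",t)): print(blobs(im,(105,120,60),(125,255,255),20))
```

```text
shift [49.4  0.6 -1.8] turn [-0.1  0.   0. ]
shift [49.4  0.6 -1.8] turn [179.9   0.   -0. ]
t 2.175 tcp [544.7 304.2 149.4] yaw_y 82.5 q [ 0.32  0.57  1.25 -0.    1.32 -1.12] F [ 0.3 -0.9  0.6] w 0.652
[np.float64(419.8598042053852), np.float64(116.54773064253249)] [np.float64(154.86963681247963), np.float64(245.2576520730713)]
[(115, [419, 153, 16, 13], [426.3, 158.3]), (658, [537, 176, 70, 57], [566.8, 205.9]), (488, [431, 252, 28, 23], [444.6, 263.4]), (1220, [451, 274, 91, 86], [497.7, 326.4]), (651, [460, 297, 49, 28], [482.1, 311.0]), (487, [335, 432, 93, 48], [377.6, 456.8]), (928, [345, 450, 58, 30], [371.8, 469.2])]
[(601, [413, 81, 58, 42], [435.8, 105.7]), (1128, [267, 86, 55, 42], [296.5, 109.7]), (925, [124, 90, 56, 42], [154.9, 113.0]), (308, [434, 94, 28, 20], [450.4, 101.5]), (336, [270, 143, 21, 21], [280.2, 153.2]), (108, [168, 227, 11, 14], [172.7, 233.1])]
```

View pics/a1.png

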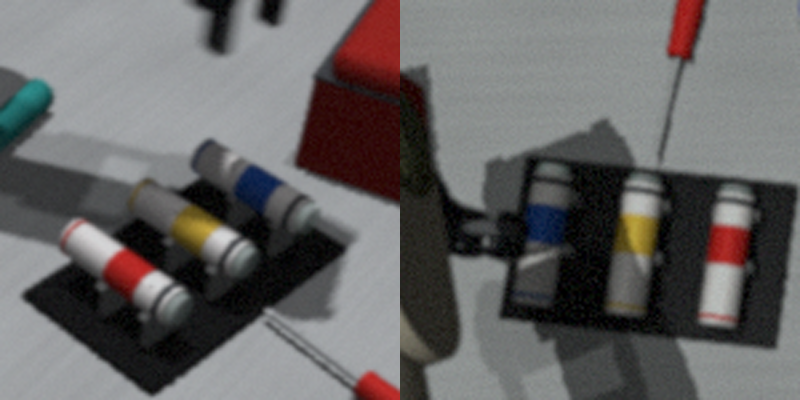

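The fingers straddle the blue barrel's tail in both views: tips at about (422,103) in scene, expected near (420,116) at a slightly lower z. I go down.

Request:
{"fn": "carry_out", "kwargs": {
  "deltas": [
    [-0.3, 30, 0.6, -1.8, 0, 0, 0],
    [-0.3, 60, 0.6, -1.8, 0, 0, 0],
    [-0.3, 90, 0.6, -1.8, 0, 0, 0],
    [-0.3, 118, 0.6, -1.8, 0, 0, 0],
    [-0.3, 118, 0.6, -1.8, 0, 0, 0]
  ]
}}

```text
time_s: 2.9
eef_pos: [541.2, 302.3, 30.3]
ee_rot: [0.704, 0.048, 0.707, -0.049]
force: [0.9, -0.0, 0.6]
grip_width: 0.652
```

Request:
{"fn": "carry_out", "kwargs": {
  "deltas": [
    [0.1, 0, 0, 0, 0, 0, 0],
    [0.2, 0, 0, 0, 0, 0, 0],
    [0.4, 0, 0, 0, 0, 0, 0],
    [0.6, 0, 0, 0, 0, 0, 0],
    [1, 0, 0, 0, 0, 0, 0]
  ],
  "newtons": 30
}}

```text
time_s: 3.52
eef_pos: [542.5, 304.5, 33.7]
ee_rot: [0.706, 0.049, 0.705, -0.047]
force: [-4.3, 1.7, 8.3]
grip_width: 0.011
```

Request:
{"fn": "carry_out", "kwargs": {
  "deltas": [
    [1, 0, 0, 0, 0, 0, 0],
    [1, 0, 0, 0, 0, 0, 0],
    [1, -4, 0, 0, 0, 0, 0],
    [1, -8, 0, 0, 0, 0, 0],
    [1, -12, 0, 0, 0, 0, 0]
  ],
  "newtons": 40
}}

```text
time_s: 4.15
eef_pos: [542.4, 302.9, 44.0]
ee_rot: [0.705, 0.048, 0.706, -0.048]
force: [-0.4, 0.2, -0.7]
grip_width: 0.002
```

Grip width near 0 means the grasp missed. I look before doing anything else.

Run:
```python
from h import *
i=viewer.capture("scene"); t=viewer.capture("top")
o=np.hstack([cv2.resize(i[110:240,340:470],(400,400),interpolation=2),cv2.resize(t[180:300,140:260],(400,400),interpolation=2)])
cv2.imwrite("pics/a2.png",o[:,:,::-1])
print(px("scene",[542,303,44]),px("top",[542,303,44]))
for n,im in(("scene",i),("top",t)): print([b for b in blobs(im,(105,120,30),(125,255,255),20) if b[0]<200])
```

```text
[np.float64(411.7156956702014), np.float64(155.6408911178518)] [np.float64(173.3701606173201), np.float64(253.1051476368628)]
[(160, [228, 7, 12, 40], [234.0, 32.6]), (167, [418, 153, 17, 17], [425.1, 160.1])]
[]
```

View pics/a2.png

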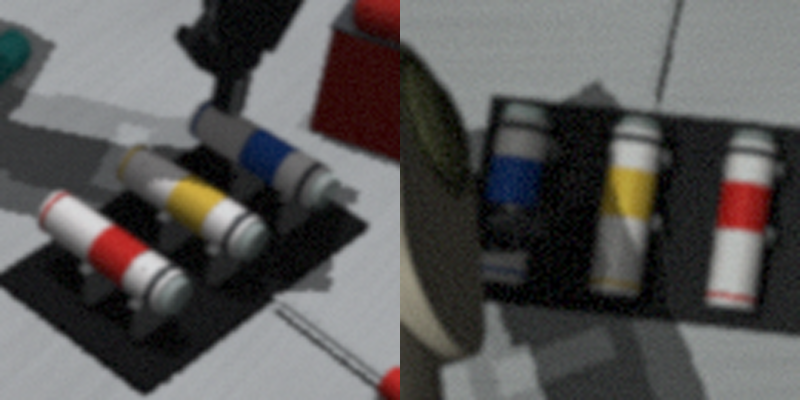

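Run:
```python
from h import *
i=viewer.capture("scene"); t=viewer.capture("top")
i=cv2.convertScaleAbs(i,alpha=2.2,beta=20);t=cv2.convertScaleAbs(t,alpha=2.2,beta=20)
for n,im in(("scene",i),("top",t)):
    for p in((520,308,52),(543,305,52),(580,300.3,52),(640,292.6,52),(542.4,302.9,44)):
        u,v=px(n,p); print(n,p,round(u,1),round(v,1))
o=np.hstack([cv2.resize(i[110:185,385:460],(400,400),interpolation=2),cv2.resize(t[195:270,145:220],(400,400),interpolation=2)])
cv2.imwrite("pics/a3.png",o[:,:,::-1])
```

```text
scene (520, 308, 52) 405.4 148.1
scene (543, 305, 52) 413.1 152.7
scene (580, 300.3, 52) 425.7 160.3
scene (640, 292.6, 52) 447.3 173.2
scene (542.4, 302.9, 44) 411.8 155.7
top (520, 308, 52) 169.7 262.3
top (543, 305, 52) 171.3 252.2
top (580, 300.3, 52) 173.9 236.2
top (640, 292.6, 52) 178.0 210.6
top (542.4, 302.9, 44) 173.4 252.9
```

View pics/a3.png

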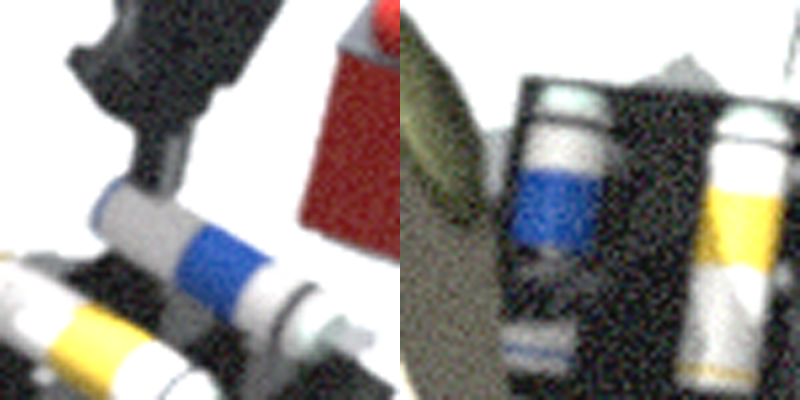

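Request:
{"fn": "carry_out", "kwargs": {
  "deltas": [
    [1, -3, 0, 0, 0, 0, 0],
    [1, -6, 0, 0, 0, 0, 0],
    [1, -9, 0, 0, 0, 0, 0],
    [1, -12, 0, 0, 0, 0, 0],
    [1, -15, 0, 0, 0, 0, 0]
  ]
}}

```text
time_s: 4.97
eef_pos: [542.4, 303.1, 59.0]
ee_rot: [0.705, 0.048, 0.705, -0.048]
force: [0.1, -0.5, -0.2]
grip_width: -0.003
```

Request:
{"fn": "carry_out", "kwargs": {
  "deltas": [
    [1, -10, 0, 0, 0, 0, 0],
    [1, -20, 0, 0, 0, 0, 0],
    [1, -30, 0, 0, 0, 0, 0],
    [1, -40, 0, 0, 0, 0, 0],
    [1, -50, 0, 0, 0, 0, 0]
  ]
}}

```text
time_s: 5.6
eef_pos: [542.4, 303.1, 109.6]
ee_rot: [0.706, 0.048, 0.705, -0.048]
force: [-0.3, 0.0, -0.9]
grip_width: -0.001
```

Run:
```python
from h import *
go(543,305,30,82.6)
i=viewer.capture("scene"); t=viewer.capture("top")
for n,im in(("scene",i),("top",t)): print([b for b in blobs(im,(105,120,30),(125,255,255),20) if b[0]<250])
for z in(90,110,130,150): print(z,px("scene",[543,303,z]),px("top",[543,303,z]))
i=cv2.convertScaleAbs(i,alpha=2,beta=20);t=cv2.convertScaleAbs(t,alpha=2,beta=20)
o=np.hstack([cv2.resize(i[80:180,365:465],(400,400),interpolation=2),cv2.resize(t[195:270,145:220],(400,400),interpolation=2)])
cv2.imwrite("pics/a4.png",o[:,:,::-1])
```

```text
shift [79.6  1.9  0.3] turn [-0.4  0.  -0. ]
shift [79.6  1.9  0.3] turn [179.6  -0.   -0. ]
t 5.6 tcp [542.4 303.1 109.6] yaw_y 82.2 q [ 0.32  0.6   1.31 -0.    1.23 -1.11] F [-0.3  0.  -0.9] w -0.001
[(173, [228, 3, 11, 44], [233.9, 29.8]), (208, [0, 132, 14, 27], [4.4, 146.7]), (166, [418, 153, 17, 17], [425.1, 160.1])]
[(175, [166, 227, 16, 15], [174.3, 233.2])]
90 [np.float64(415.0986943546091), np.float64(139.70791629217786)] [np.float64(166.21914625571085), np.float64(249.6349955251964)]
110 [np.float64(416.4767484416862), np.float64(132.3546698005804)] [np.float64(162.89685628303206), np.float64(248.22580546674556)]
130 [np.float64(417.89710051479904), np.float64(124.77572279378869)] [np.float64(159.437925846002), np.float64(246.75865767867768)]
150 [np.float64(419.361728368449), np.float64(116.9605218322714)] [np.float64(155.8337482497277), np.float64(245.22990152574448)]
```

View pics/a4.png

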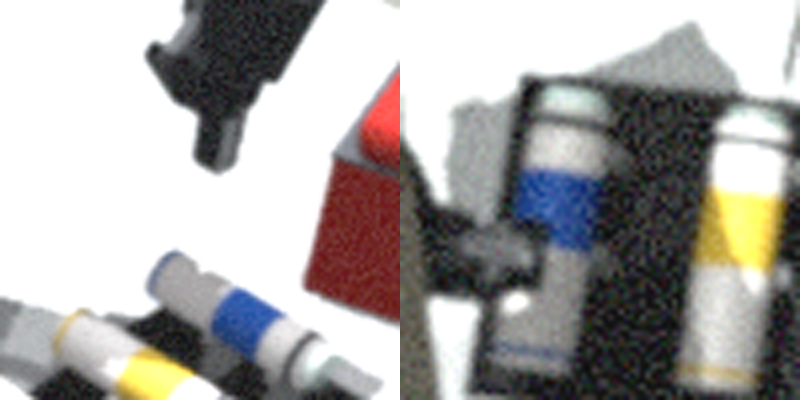

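Run:
```python
from h import *
np.set_printoptions(precision=1,suppress=True)
for a in((165,244),(168,244),(165,247)):
    print(a,two(a,(418,119)))
M=rot(ctrl.sense()["ee_rot"]); print(M, viewer.calibration("scene")["xyz"],viewer.calibration("top")["xyz"])
i=viewer.capture("scene"); s0=cv2.cvtColor(cv2.imread("pics/scene0.png"),cv2.COLOR_BGR2RGB)
# arm free check: has the camera view shifted?
for k,lo,hi in(("green",(50,120,60),(80,255,255)),("orange",(5,150,90),(17,255,255))): print(blobs(s0,lo,hi,15),blobs(i,lo,hi,15))
t=viewer.capture("top")
g=np.hstack([cv2.resize(cv2.convertScaleAbs(i,alpha=2,beta=20)[60:160,370:470],(400,400),interpolation=2),cv2.resize(cv2.convertScaleAbs(t,alpha=4,beta=40)[200:280,120:200],(400,400),interpolation=2)])
for n,ox,oy,s,q in(("scene",370,60,4,0),("top",120,200,5,400)):
    for z in(110,140):
        u,v=px(n,(542.4,303,z)); cv2.drawMarker(g,(int((u-ox)*s+q),int((v-oy)*s)),(255,0,0),0,12)
cv2.imwrite("pics/a5.png",g[:,:,::-1])
```

```text
(165, 244) (array([546.6, 284.6, 155. ]), np.float64(6.329025171885078))
(168, 244) (array([547.4, 278.8, 157.7]), np.float64(10.233499272813225))
(165, 247) (array([542.8, 287.5, 151. ]), np.float64(10.934604037344249))
[[ 0.   0.1  1. ]
 [ 0.   1.  -0.1]
 [-1.   0.   0. ]] [ 917.  -460.6  711. ] [ 382.2  -54.5 1070.3]
[(372, [161, 344, 23, 22], [171.6, 354.6])] [(367, [161, 344, 23, 22], [171.6, 354.5])]
[(491, [259, 186, 45, 15], [280.9, 192.8]), (15, [306, 191, 2, 10], [306.5, 195.9]), (20, [195, 361, 5, 5], [196.9, 363.0]), (217, [346, 367, 25, 26], [358.3, 379.7])] [(474, [259, 186, 45, 15], [280.9, 192.8]), (20, [195, 361, 5, 5], [196.9, 363.0]), (215, [346, 367, 25, 26], [358.2, 379.7])]
```

View pics/a5.png

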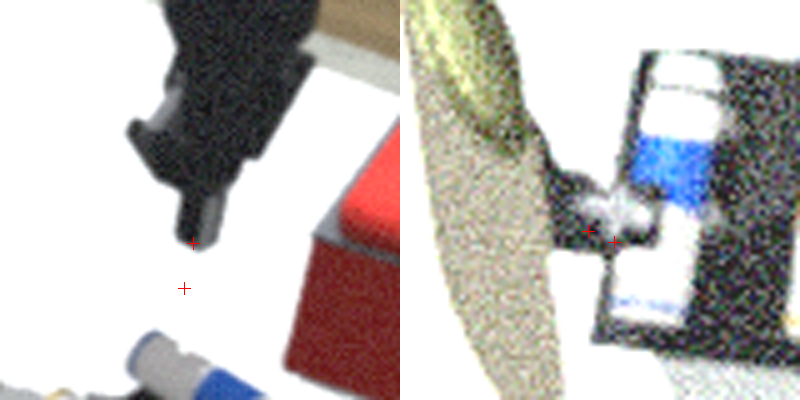

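The picture shows the fingertips about 30 mm above the reported TCP: tip at scene (419,121), where z=110 should give (416,132). I calibrate this over a clear patch of bench, by sight and by touch.

```bash
python3 -c "
from h import *
go(420,140,60,82.6); print(px('top',(420,140,60)),px('scene',(420,140,60)))"
```

```text
shift [  48.8 -178.2  -99. ] turn [-0.4 -0.   0. ]
shift [  48.8 -178.2  -99. ] turn [179.6   0.    0. ]
t 5.8 tcp [542.3 303.1 108.8] yaw_y 82.2 q [ 0.32  0.6   1.31 -0.    1.23 -1.11] F [ 0.4 -0.4  0.1] w -0.003
[np.float64(242.62431285326713), np.float64(304.5967225154897)] [np.float64(326.8011885150111), np.float64(163.1922045679512)]
```

Request:
{"fn": "carry_out", "kwargs": {
  "deltas": [
    [1, 0, -50, -28, 0, 0, 0],
    [1, 0, -100, -56, 0, 0, 0],
    [1, 10, -150, -84, 0, 0, 0],
    [1, 49, -178, -99, 0, 0, 0],
    [1, 49, -178, -99, 0, 0, 0]
  ]
}}

```text
time_s: 6.42
eef_pos: [417.6, 139.1, 57.9]
ee_rot: [0.703, 0.049, 0.707, -0.049]
force: [0.5, -0.1, 0.3]
grip_width: 0.002
```

Run:
```python
from h import *
go(420,140,60,82.6)
p=ctrl.sense()["eef_pos"]
i=viewer.capture("scene"); t=viewer.capture("top")
g=np.hstack([cv2.resize(i[100:200,270:370],(400,400),interpolation=2),cv2.resize(t[250:350,190:290],(400,400),interpolation=2)])
for n,ox,oy,q in(("scene",270,100,0),("top",190,250,400)):
    for z in(0,30,60):
        u,v=px(n,p+[0,0,z]); cv2.drawMarker(g,(int((u-ox)*4+q),int((v-oy)*4)),(255,0,0),0,12)
cv2.imwrite("pics/a6.png",g[:,:,::-1])
```

```text
shift [-2.1  1.2  2.3] turn [-0.5 -0.3  0.1]
shift [-2.1  1.2  2.3] turn [1.795e+02 1.000e-01 5.000e-01]
t 6.425 tcp [417.6 139.1  57.9] yaw_y 82.1 q [ 0.05  0.32  1.92 -0.    0.91 -1.38] F [ 0.5 -0.1  0.3] w 0.002
```

View pics/a6.png

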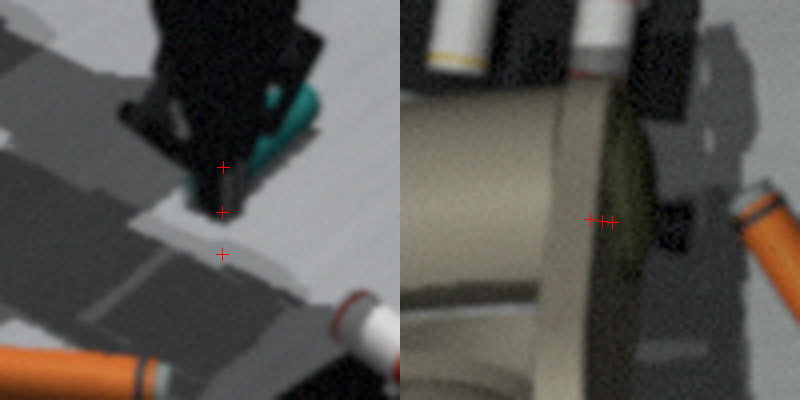

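Run:
```python
from h import *
np.set_printoptions(precision=1,suppress=True)
for a in((258.7,307),(258.7,305),(260,306)):
    print(two(a,(324.5,153)))
for z in(58,70,80,90): print(z,onz("top",258.7,306,z),onz("scene",324.5,153,z))
```

```text
(array([422.2, 107.6, 106.6]), np.float64(28.451591167748152))
(array([425.2, 106.1, 109.3]), np.float64(25.597348486110263))
(array([424.3, 104.6, 109.4]), np.float64(29.034628915373112))
58 [416.  104.7  58. ] [391.3 166.2  58. ]
70 [415.6 102.8  70. ] [401.  154.6  70. ]
80 [415.3 101.3  80. ] [409.  145.1  80. ]
90 [415.   99.7  90. ] [417.1 135.5  90. ]
```

The scene ray through the tip, (324,153), passes within 3 mm of the reported x,y at z≈90, where 58 is reported. So the fingertips really sit about 30 mm higher than reported, and x,y agree. In top the tip is hidden, and the black patch there is a shadow. That also explains the slip over the barrel's top. I go back and grasp with reported z ≈ 0, watching the force.

```bash
python3 -c "
from h import *
go(543,304,110,82.6)"
```

```text
shift [-49.7 178.8  98.8] turn [-0.4  0.  -0. ]
shift [-49.7 178.8  98.8] turn [179.6  -0.   -0. ]
t 6.525 tcp [420.8 140.4  60.2] yaw_y 82.2 q [ 0.06  0.32  1.91  0.    0.92 -1.38] F [0.3 0.5 0.1] w -0.002
```

Request:
{"fn": "carry_out", "kwargs": {
  "deltas": [
    [-0.3, -30, 0, 0, 0, 0, 0],
    [-0.3, -49, 50, 28, 0, 0, 0],
    [-0.3, -49, 100, 56, 0, 0, 0],
    [-0.3, -49, 150, 84, 0, 0, 0],
    [-0.3, -49, 178.8, 98.8, -0.4, 0, 0]
  ]
}}

```text
time_s: 7.15
eef_pos: [543.7, 307.3, 109.4]
ee_rot: [0.706, 0.045, 0.705, -0.044]
force: [0.0, -1.1, -0.0]
grip_width: 0.653
```

Run:
```python
from h import *
i=viewer.capture("scene")
go(543,304,0,82.6)
# gripper tips in the scene view: lowest dark pixels over the bench
m=(cv2.GaussianBlur(i,(3,3),0).max(2)<45).astype(np.uint8); m=m[60:150,380:460]
for r in range(20,75,3): print(r+60,"".join("#" if v else "." for v in m[r]))
```

```text
shift [109.2  -5.6  -1.3] turn [ 0.2  0.2 -0.1]
shift [109.2  -5.6  -1.3] turn [-179.8    0.2    0.2]
t 7.2 tcp [544.7 309.2 109.2] yaw_y 82.8 q [ 0.33  0.61  1.29  0.    1.23 -1.12] F [-0.6  0.8 -1. ] w 0.651
80 ...................................###############################..............
83 ..................................########################......#...............
86 .......................####################################....#................
89 ......................##########################################................
92 ......................###########......######################...................
95 ......................############........##.....#########......................
98 ......................#####################.....########........................
101 ......................#########......###.......#######..........................
104 ......................#########................######...........................
107 ......................##############..........#######...........................
110 ...........................#########..........######............................
113 ............................#######..............##.............................
116 ...........................#######..............................................
119 ...........................######..........................................#####
122 ...........................######.........................................######
125 ................................................................................
128 ................................................................................
131 ................................................................................
134 ................................................................................
```

Request:
{"fn": "carry_out", "kwargs": {
  "deltas": [
    [-0.3, 20, -2, -1, 0, 0, 0],
    [-0.3, 40, -4, -1, 0, 0, 0],
    [-0.3, 60, -4, -1, 0, 0, 0],
    [-0.3, 70, -4, -1, 0, 0, 0],
    [-0.3, 70, -4, -1, 0, 0, 0]
  ]
}}

```text
time_s: 7.82
eef_pos: [540.9, 300.6, 38.9]
ee_rot: [0.706, 0.045, 0.706, -0.045]
force: [0.2, 0.3, 0.1]
grip_width: 0.648
```

Run:
```python
from h import *
i=viewer.capture("scene")
go(543,304,0,82.6)
m=(cv2.GaussianBlur(i,(3,3),0).max(2)<45).astype(np.uint8); m=m[90:180,380:460]
for r in range(10,75,3): print(r+90,"".join("#" if v else "." for v in m[r]))
```

```text
shift [39.5  3.5  1.3] turn [ 0.   0.1 -0. ]
shift [39.5  3.5  1.3] turn [-1.8e+02  0.0e+00  1.0e-01]
t 7.875 tcp [541.2 300.6  39.5] yaw_y 82.6 q [ 0.32  0.67  1.38  0.    1.09 -1.12] F [0.8 0.7 0.4] w 0.653
100 ...........................###################################..................
103 ............................#################################...................
106 ............................################################....................
109 ...........................################################.....................
112 ..........................#########################.....##......................
115 ........................###########################....##.......................
118 ................########################################....................##..
121 ...............############...#######################..................#########
124 ...............############.......####....########..............................
127 ...............######################...########................................
130 ...............##########.....#####..
[... 278 characters left out ...]
....................
142 .....................#######....................................................
145 .....................######.....................................................
148 ....................#######.....................................................
151 ......................####......................................................
154 ................................................................................
157 .........................###....................................................
160 ..................###############...............................................
163 ..................###################...........................................
```

Request:
{"fn": "carry_out", "kwargs": {
  "deltas": [
    [-0.3, 10, 3, 1, 0, 0, 0],
    [-0.3, 20, 3, 1, 0, 0, 0],
    [-0.3, 30, 3, 1, 0, 0, 0],
    [-0.3, 39, 3, 1, 0, 0, 0],
    [-0.3, 39, 3, 1, 0, 0, 0]
  ]
}}

```text
time_s: 8.5
eef_pos: [541.7, 302.8, -1.1]
ee_rot: [0.705, 0.045, 0.706, -0.046]
force: [-0.0, 0.6, 0.2]
grip_width: 0.648
```

Request:
{"fn": "carry_out", "kwargs": {
  "deltas": [
    [0, 0, 0, 0, 0, 0, 0],
    [0.1, 0, 0, 0, 0, 0, 0],
    [0.2, 0, 0, 0, 0, 0, 0],
    [0.4, 0, 0, 0, 0, 0, 0],
    [0.6, 0, 0, 0, 0, 0, 0]
  ],
  "newtons": 30
}}

```text
time_s: 9.12
eef_pos: [542.3, 305.3, 1.0]
ee_rot: [0.706, 0.047, 0.705, -0.044]
force: [-2.7, 12.3, 4.7]
grip_width: 0.366
```

Request:
{"fn": "carry_out", "kwargs": {
  "deltas": [
    [0.8, 0, 0.5, 0, 0, 0, 0],
    [1, 0, 1, 0, 0, 0, 0],
    [1, -4, 1.5, 0, 0, 0, 0],
    [1, -12, 1.5, 0, 0, 0, 0],
    [1, -24, 1.5, 0, 0, 0, 0]
  ],
  "newtons": 40
}}

```text
time_s: 9.75
eef_pos: [542.2, 304.1, 24.2]
ee_rot: [0.705, 0.046, 0.706, -0.046]
force: [-0.4, 0.4, -2.0]
grip_width: 0.362
```

Request:
{"fn": "carry_out", "kwargs": {
  "deltas": [
    [1, -16, 0, 0, 0, 0, 0],
    [1, -32, 0, 0, 0, 0, 0],
    [1, -48, 0, 0, 0, 0, 0],
    [1, -64, 0, 0, 0, 0, 0],
    [1, -76, 0, 0, 0, 0, 0]
  ]
}}

```text
time_s: 10.38
eef_pos: [542.5, 304.5, 101.0]
ee_rot: [0.706, 0.046, 0.705, -0.046]
force: [-0.1, -0.4, -2.7]
grip_width: 0.358
```

Run:
```python
from h import *
# grip at nest x: nose at ~8 -> grip at nest x = 8-60-37
u=np.array([.9863,.165]);c=np.array([605.1,-181.3]); g=c+u*(8-97); print("grip target",g)
go(*g,100,99.5)
for n in("scene","top"): print(n,[b for b in blobs(viewer.capture(n),(105,120,30),(125,255,255),20) if b[0]<350])
```

```text
grip target [ 517.3193 -195.985 ]
shift [   0.9 -499.6   39.5] turn [-16.9   0.   -0. ]
shift [   0.9 -499.6   39.5] turn [ 1.631e+02 -0.000e+00 -1.000e-01]
t 10.375 tcp [542.5 304.5 101. ] yaw_y 82.6 q [ 0.32  0.61  1.31 -0.    1.22 -1.12] F [-0.1 -0.4 -2.7] w 0.358
scene [(185, [228, 2, 11, 45], [233.8, 29.4]), (183, [425, 116, 19, 17], [433.2, 123.3]), (216, [0, 130, 14, 29], [4.4, 146.6])]
top [(334, [270, 143, 21, 21], [280.1, 153.2]), (224, [150, 217, 17, 16], [158.3, 224.2])]
```

Request:
{"fn": "carry_out", "kwargs": {
  "deltas": [
    [1, 0, -40, 3, -1.7, 0, 0],
    [1, 0, -95, 7, -3.4, 0, 0],
    [1, 0, -150, 11, -5.1, 0, 0],
    [1, 0, -205, 16, -6.8, 0, 0],
    [1, 0, -260, 20, -8.5, 0, 0]
  ]
}}

```text
time_s: 11.1
eef_pos: [528.2, 42.3, 99.5]
ee_rot: [0.707, -0.007, 0.707, 0.007]
force: [0.4, -0.3, -2.0]
grip_width: 0.36
```

```bash
python3 -c "
from h import *
go(517.3,-196,100,99.5)"
```

```text
shift [  -0.5 -238.1  -15.7] turn [-8.3 -0.  -0. ]
shift [  -0.5 -238.1  -15.7] turn [171.7  -0.    0. ]
t 11.1 tcp [528.2  42.3  99.5] yaw_y 91.2 q [-0.14  0.43  1.62 -0.    1.1  -1.73] F [ 0.4 -0.3 -2. ] w 0.360
```

Request:
{"fn": "carry_out", "kwargs": {
  "deltas": [
    [1, 0, -55, -4, -2, 0, 0],
    [1, 0, -110, -8, -4, 0, 0],
    [1, 0, -165, -12, -6, 0, 0],
    [1, 0, -210, -14, -7.5, 0, 0],
    [1, 0, -238, -15.7, -8.3, 0, 0]
  ]
}}

```text
time_s: 11.72
eef_pos: [517.0, -196.3, 99.3]
ee_rot: [0.704, -0.057, 0.705, 0.058]
force: [1.3, 0.7, -1.6]
grip_width: 0.364
```

Run:
```python
from h import *
np.set_printoptions(precision=1,suppress=True)
i=viewer.capture("scene"); t=viewer.capture("top"); go(517.3,-196,100,99.5)
s=ctrl.sense(); b={}
for n,im in(("scene",i),("top",t)): b[n]=[x for x in blobs(im,(105,120,30),(125,255,255),20) if x[0]<350]; print(n,b[n])
g=np.hstack([cv2.resize(i[200:350,200:350],(400,400),interpolation=2),cv2.resize(t[140:290,310:460],(400,400),interpolation=2)])
p=s["eef_pos"]; u=np.array([.9863,.165,0])
for n,ox,oy,q in(("scene",200,200,0),("top",310,140,400)):
    for d in(-23,37,97):
        a,c=px(n,p+u*d+[0,0,51]); print(n,d,round(a,1),round(c,1)); cv2.drawMarker(g,(int((a-ox)*2.667+q),int((c-oy)*2.667)),(255,0,0),0,12)
cv2.imwrite("pics/a7.png",g[:,:,::-1])
```

```text
shift [-0.8  0.7  0.4] turn [-0.3 -0.   0. ]
shift [-0.8  0.7  0.4] turn [179.7   0.    0.1]
t 11.825 tcp [ 517.  -196.7   99.2] yaw_y 99.2 q [-0.6  0.5  1.6 -0.   1.1 -2.3] F [ 0.5  0.9 -1.3] w 0.365
scene [(219, [0, 130, 14, 29], [4.4, 146.6]), (329, [249, 245, 24, 24], [259.7, 256.2])]
top [(338, [270, 143, 21, 21], [280.1, 153.2])]
scene -23 228.5 242.8
scene 37 258.3 257.5
scene 97 289.9 273.1
top -23 401.2 261.7
top 37 394.8 233.3
top 97 388.5 205.5
```

View pics/a7.png

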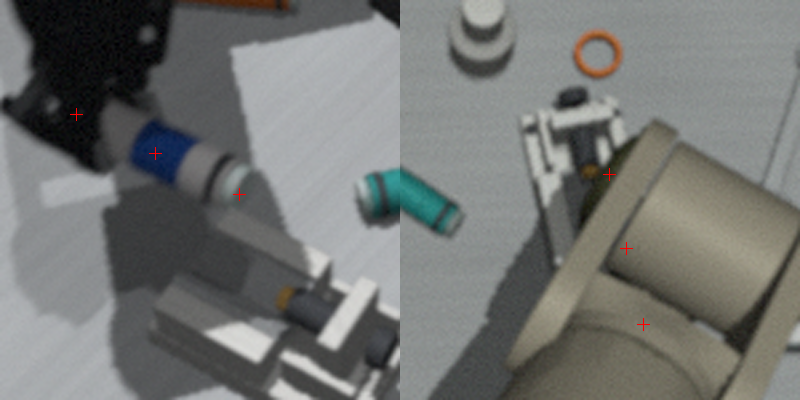

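The held barrel matches the prediction: band at scene (260,256), axis predicted at (258,257.5), within about 2 mm. The groove and pin are ahead of it. I shift 10 mm towards the pin and go down to just above the flanks.

```bash
python3 -c "
from h import *
go(527.2,-194.3,17,99.5)"
```

```text
shift [82.2  0.8 10.5] turn [-0.3 -0.   0. ]
shift [82.2  0.8 10.5] turn [1.797e+02 0.000e+00 1.000e-01]
t 11.825 tcp [ 517.  -196.7   99.2] yaw_y 99.2 q [-0.58  0.47  1.55 -0.    1.12 -2.31] F [ 0.5  0.9 -1.3] w 0.365
```

Request:
{"fn": "carry_out", "kwargs": {
  "deltas": [
    [1, 20, 0.8, 5, -0.3, 0, 0],
    [1, 40, 0.8, 10, -0.3, 0, 0],
    [1, 60, 0.8, 10.5, -0.3, 0, 0],
    [1, 76, 0.8, 10.5, -0.3, 0, 0],
    [1, 82, 0.8, 10.5, -0.3, 0, 0]
  ]
}}

```text
time_s: 12.45
eef_pos: [527.4, -191.1, 16.8]
ee_rot: [0.704, -0.06, 0.705, 0.06]
force: [-0.0, 0.1, -1.8]
grip_width: 0.361
```

Request:
{"fn": "carry_out", "kwargs": {
  "deltas": [
    [1, 0, 0, 0, 0, 0, 0],
    [1, 0.7, 0, 0, 0, 0, 0],
    [1, 1.4, 0, 0, 0, 0, 0],
    [1, 2.2, 0, 0, 0, 0, 0],
    [1, 3, 0, 0, 0, 0, 0]
  ]
}}

```text
time_s: 13.08
eef_pos: [527.8, -191.7, 14.9]
ee_rot: [0.705, -0.06, 0.705, 0.06]
force: [-0.3, 0.1, -1.0]
grip_width: 0.361
```

```bash
python3 -c "
from h import *
go(527.2,-194.3,9,99.5);print(ctrl.sense()['wrist_torque'])"
```

```text
shift [ 5.9 -2.4 -1. ] turn [0.2 0.  0. ]
shift [ 5.9 -2.4 -1. ] turn [-179.8   -0.     0. ]
t 13.075 tcp [ 527.8 -191.7   14.9] yaw_y 99.7 q [-0.56  0.6   1.59  0.    0.95 -2.3 ] F [-0.3  0.1 -1. ] w 0.361
[-0.02277712  0.09698398 -0.03149213]
```

Request:
{"fn": "carry_out", "kwargs": {
  "deltas": [
    [1, 0, -1, 0, 0, 0, 0],
    [1, 0.5, -2.2, 0, 0, 0, 0],
    [1, 1, -2.2, 0, 0, 0, 0],
    [1, 1.5, -2.2, 0, 0, 0, 0],
    [1, 2, -2.2, 0, 0, 0, 0]
  ]
}}

```text
time_s: 13.7
eef_pos: [528.1, -193.9, 12.7]
ee_rot: [0.705, -0.06, 0.705, 0.06]
force: [-0.2, -0.1, -1.4]
grip_width: 0.364
```

Request:
{"fn": "carry_out", "kwargs": {
  "deltas": [
    [1, 0.4, 0, 0, 0, 0, 0],
    [1, 0.8, 0, 0, 0, 0, 0],
    [1, 1.2, 0, 0, 0, 0, 0],
    [1, 1.6, 0, 0, 0, 0, 0],
    [1, 1.6, 0, 0, 0, 0, 0]
  ]
}}

```text
time_s: 14.32
eef_pos: [528.2, -194.0, 11.3]
ee_rot: [0.705, -0.06, 0.705, 0.06]
force: [-0.9, 0.1, -0.6]
grip_width: 0.362
```

Request:
{"fn": "carry_out", "kwargs": {
  "deltas": [
    [1, 0.4, 0, 0, 0, 0, 0],
    [1, 0.8, 0, 0, 0, 0, 0],
    [1, 1.2, 0, 0, 0, 0, 0],
    [1, 1.5, 0, 0, 0, 0, 0],
    [1, 1.5, 0, 0, 0, 0, 0]
  ]
}}

```text
time_s: 14.95
eef_pos: [528.3, -194.0, 9.8]
ee_rot: [0.705, -0.06, 0.704, 0.06]
force: [-1.1, -2.6, 0.3]
grip_width: 0.363
```

Request:
{"fn": "carry_out", "kwargs": {
  "deltas": [
    [1, 0.3, 0, 0, 0, 0, 0],
    [1, 0.6, 0, 0, 0, 0, 0],
    [1, 0.8, 0, 0, 0, 0, 0],
    [1, 1, 0, 0, 0, 0, 0],
    [1, 1, 0, 0, 0, 0, 0]
  ]
}}

```text
time_s: 15.58
eef_pos: [528.3, -194.1, 8.9]
ee_rot: [0.705, -0.06, 0.704, 0.06]
force: [-1.7, -2.6, 4.2]
grip_width: 0.365
```

Contact comes at the expected height (axis ≈ 60), with a small push from the left flank. I ease towards -y and then release slowly.

Request:
{"fn": "carry_out", "kwargs": {
  "deltas": [
    [1, 0, -0.3, 0, 0, 0, 0],
    [1, 0, -0.6, 0, 0, 0, 0],
    [1, 0, -0.6, 0, 0, 0, 0],
    [1, 0, -0.6, 0, 0, 0, 0],
    [1, 0, -0.6, 0, 0, 0, 0]
  ],
  "newtons": 25
}}

```text
time_s: 16.2
eef_pos: [528.4, -194.4, 8.7]
ee_rot: [0.705, -0.06, 0.704, 0.06]
force: [1.1, -1.4, 2.4]
grip_width: 0.364
```

Request:
{"fn": "carry_out", "kwargs": {
  "deltas": [
    [0.25, 0, 0, 0, 0, 0, 0],
    [0.22, 0, 0, 0, 0, 0, 0],
    [0.15, 0, 0, 0, 0, 0, 0],
    [0.0, 0, 0, 0, 0, 0, 0],
    [-0.2, 0, 0, 0, 0, 0, 0]
  ]
}}

```text
time_s: 16.82
eef_pos: [528.2, -194.4, 8.7]
ee_rot: [0.705, -0.06, 0.705, 0.06]
force: [-0.4, 0.3, -0.0]
grip_width: 0.598
```

Run:
```python
from h import *
go(528,-194,9,99.5)
i=viewer.capture("scene");print([b for b in blobs(i,(105,120,30),(125,255,255),20) if b[0]<400])
u=np.array([.9863,.165]);c=np.array([605.1,-181.3])
for d in(-46,-42,-38,-28): print(d,px("scene",[*(c+u*d),60]))
```

```text
shift [-0.3  0.5 -0.1] turn [ 0.2 -0.  -0. ]
shift [-0.3  0.5 -0.1] turn [-179.8    0.    -0. ]
t 16.825 tcp [ 528.2 -194.4    8.7] yaw_y 99.7 q [-0.56  0.61  1.59  0.    0.94 -2.3 ] F [-0.4  0.3 -0. ] w 0.598
[(218, [0, 130, 14, 29], [4.4, 146.7]), (308, [260, 282, 23, 23], [269.8, 292.4])]
-46 [np.float64(267.27624097347234), np.float64(290.838992930492)]
-42 [np.float64(269.16415123238147), np.float64(291.8214152582517)]
-38 [np.float64(271.0586300422213), np.float64(292.8072556992744)]
-28 [np.float64(275.82379042658715), np.float64(295.28692862592203)]
```

The barrel rests in the groove, released, with its nose at nest x ≈ 19. I re-grip with a light downward preload and slide it towards the pin by feel.

Request:
{"fn": "carry_out", "kwargs": {
  "deltas": [
    [0.1, 0, 0, 0, 0, 0, 0],
    [0.2, 0, 0, 0, 0, 0, 0],
    [0.4, 0, 0, 0, 0, 0, 0],
    [1, 0, 0, 0, 0, 0, 0],
    [1, 0, 0, 0, 0, 0, 0]
  ],
  "newtons": 40
}}

```text
time_s: 17.5
eef_pos: [528.2, -194.5, 8.7]
ee_rot: [0.705, -0.06, 0.705, 0.06]
force: [-1.8, -0.4, 1.4]
grip_width: 0.361
```

Request:
{"fn": "carry_out", "kwargs": {
  "deltas": [
    [1, 0.3, 0, 0, 0, 0, 0],
    [1, 0.6, 0, 0, 0, 0, 0],
    [1, 0.6, 0, 1, 0, 0, 0],
    [1, 0.6, 0, 2, 0, 0, 0],
    [1, 0.6, 0, 3, 0, 0, 0]
  ]
}}

```text
time_s: 18.12
eef_pos: [530.4, -194.0, 8.1]
ee_rot: [0.704, -0.06, 0.705, 0.06]
force: [-7.2, -0.3, 5.7]
grip_width: 0.362
```

Request:
{"fn": "carry_out", "kwargs": {
  "deltas": [
    [1, -0.3, 0, 0, 0, 0, 0],
    [1, -0.3, 0, 0, 0, 0, 0],
    [1, -0.3, 0, 0.5, 0, 0, 0],
    [1, -0.3, 0, 1, 0, 0, 0],
    [1, -0.3, 0, 1, 0, 0, 0]
  ]
}}

```text
time_s: 18.75
eef_pos: [531.5, -193.8, 8.4]
ee_rot: [0.704, -0.06, 0.705, 0.06]
force: [-5.6, 0.8, 4.7]
grip_width: 0.362
```

Request:
{"fn": "carry_out", "kwargs": {
  "deltas": [
    [1, 0, 0, 1, 0, 0, 0],
    [1, 0, 0, 2, 0, 0, 0],
    [1, 0, 0, 2, 0, 0, 0],
    [1, 0, 0, 2, 0, 0, 0],
    [1, 0, 0, 2, 0, 0, 0]
  ]
}}

```text
time_s: 19.38
eef_pos: [533.6, -193.5, 8.4]
ee_rot: [0.704, -0.06, 0.705, 0.06]
force: [-4.8, 0.0, 4.5]
grip_width: 0.361
```

Request:
{"fn": "carry_out", "kwargs": {
  "deltas": [
    [1, -0.4, 0, 0.8, 0, 0, 0],
    [1, -0.4, 0, 1.6, 0, 0, 0],
    [1, -0.4, 0, 2.4, 0, 0, 0],
    [1, -0.4, 0, 3, 0, 0, 0],
    [1, -0.4, 0, 3, 0, 0, 0]
  ]
}}

```text
time_s: 20.0
eef_pos: [537.1, -192.9, 8.7]
ee_rot: [0.705, -0.06, 0.705, 0.06]
force: [-3.7, 0.8, 1.9]
grip_width: 0.365
```

Request:
{"fn": "carry_out", "kwargs": {
  "deltas": [
    [1, 0, 0, 0.8, 0, 0, 0],
    [1, 0, 0, 1.6, 0, 0, 0],
    [1, 0, 0, 2.4, 0, 0, 0],
    [1, 0, 0, 3, 0, 0, 0],
    [1, 0, 0, 3, 0, 0, 0]
  ]
}}

```text
time_s: 20.62
eef_pos: [540.2, -192.4, 8.8]
ee_rot: [0.705, -0.06, 0.705, 0.06]
force: [-3.5, 0.8, 1.9]
grip_width: 0.367
```

Friction is steady at about 3.5 N. I continue in small steps.

Request:
{"fn": "carry_out", "kwargs": {
  "deltas": [
    [1, 0, 0, 0.5, 0, 0, 0],
    [1, 0, 0, 1, 0, 0, 0],
    [1, 0, 0, 1.5, 0, 0, 0],
    [1, 0, 0, 2, 0, 0, 0],
    [1, 0, 0, 2, 0, 0, 0]
  ]
}}

```text
time_s: 21.25
eef_pos: [541.9, -192.1, 8.8]
ee_rot: [0.704, -0.06, 0.705, 0.06]
force: [-4.7, 2.0, 3.0]
grip_width: 0.363
```

Request:
{"fn": "carry_out", "kwargs": {
  "deltas": [
    [1, 0, 0, 0.5, 0, 0, 0],
    [1, 0, 0, 1, 0, 0, 0],
    [1, 0, 0, 1.5, 0, 0, 0],
    [1, 0, 0, 2, 0, 0, 0],
    [1, 0, 0, 2, 0, 0, 0]
  ]
}}

```text
time_s: 21.88
eef_pos: [542.7, -191.9, 8.7]
ee_rot: [0.703, -0.06, 0.706, 0.06]
force: [-12.3, -0.7, 7.8]
grip_width: 0.363
```

Pin felt at TCP x ≈ 541.5. I press a little further and hold, with the total kept below 18 N.

Request:
{"fn": "carry_out", "kwargs": {
  "deltas": [
    [1, -0.3, 0, 0.3, 0, 0, 0],
    [1, -0.3, 0, 0.6, 0, 0, 0],
    [1, -0.3, 0, 0.9, 0, 0, 0],
    [1, -0.3, 0, 0.9, 0, 0, 0],
    [1, -0.3, 0, 0.9, 0, 0, 0]
  ]
}}

```text
time_s: 22.5
eef_pos: [543.3, -191.8, 8.8]
ee_rot: [0.703, -0.06, 0.706, 0.06]
force: [-12.5, -1.3, 4.7]
grip_width: 0.363
```

Request:
{"fn": "carry_out", "kwargs": {
  "deltas": [
    [1, 0, 0, 0.4, 0, 0, 0],
    [1, 0, 0, 0.8, 0, 0, 0],
    [1, 0, 0, 0.8, 0, 0, 0],
    [1, 0, 0, 0.8, 0, 0, 0],
    [1, 0, 0, 0.8, 0, 0, 0]
  ]
}}

```text
time_s: 23.12
eef_pos: [543.6, -191.7, 8.7]
ee_rot: [0.703, -0.059, 0.706, 0.06]
force: [-15.7, -1.2, 6.4]
grip_width: 0.362
```

Request:
{"fn": "carry_out", "kwargs": {
  "deltas": [
    [1, 0, 0, 0, 0, 0, 0],
    [1, 0, 0, 0, 0, 0, 0],
    [1, 0, 0, 0, 0, 0, 0],
    [1, 0, 0, 0, 0, 0, 0],
    [1, 0, 0, 0, 0, 0, 0]
  ]
}}

```text
time_s: 23.75
eef_pos: [543.6, -191.7, 8.7]
ee_rot: [0.703, -0.059, 0.706, 0.06]
force: [-15.4, -1.3, 6.4]
grip_width: 0.365
```

```bash
python3 -c "
from h import *
go(528,-194,9,99.5);print(ctrl.sense()['wrist_torque'])"
```

```text
shift [ -0.2   0.4 -15.8] turn [ 0.2 -0.3 -0.1]
shift [ -0.2   0.4 -15.8] turn [-1.798e+02  1.000e-01 -4.000e-01]
t 23.75 tcp [ 543.6 -191.7    8.7] yaw_y 99.7 q [-0.54  0.64  1.54 -0.    0.97 -2.28] F [-15.4  -1.3   6.4] w 0.365
[-0.22928007  2.30385814  0.00767349]
```

The press held for over a second at roughly 9–12 N on the pin: 15.5 N total less about 4 N friction. I ease off part of the push, then open slowly.

Request:
{"fn": "carry_out", "kwargs": {
  "deltas": [
    [1, -0.2, 0, -0.4, 0, 0, 0],
    [1, -0.4, 0, -0.8, 0, 0, 0],
    [1, -0.5, 0, -1.2, 0, 0, 0],
    [1, -0.5, 0, -1.5, 0, 0, 0],
    [1, -0.5, 0, -1.5, 0, 0, 0]
  ],
  "newtons": 25
}}

```text
time_s: 24.38
eef_pos: [543.4, -191.8, 9.0]
ee_rot: [0.704, -0.06, 0.705, 0.06]
force: [-6.1, -0.8, -0.8]
grip_width: 0.364
```

Request:
{"fn": "carry_out", "kwargs": {
  "deltas": [
    [1, 0, 0, -0.3, 0, 0, 0],
    [1, 0, 0, -0.6, 0, 0, 0],
    [1, 0, 0, -0.8, 0, 0, 0],
    [1, 0, 0, -0.8, 0, 0, 0],
    [1, 0, 0, -0.8, 0, 0, 0]
  ]
}}

```text
time_s: 25.0
eef_pos: [543.0, -191.9, 9.2]
ee_rot: [0.704, -0.06, 0.705, 0.06]
force: [-4.7, -0.0, -0.8]
grip_width: 0.362
```

Request:
{"fn": "carry_out", "kwargs": {
  "deltas": [
    [0.26, 0, 0, 0, 0, 0, 0],
    [0.24, 0, 0, 0, 0, 0, 0],
    [0.2, 0, 0, 0, 0, 0, 0],
    [0.1, 0, 0, 0, 0, 0, 0],
    [-0.2, 0, 0, 0, 0, 0, 0]
  ]
}}

```text
time_s: 25.62
eef_pos: [543.6, -191.9, 9.7]
ee_rot: [0.705, -0.06, 0.704, 0.06]
force: [-0.7, 0.5, -1.0]
grip_width: 0.602
```

Run:
```python
from h import *
go(528,-194,9,99.5)
i=viewer.capture("scene");print([b for b in blobs(i,(105,120,30),(125,255,255),20) if b[0]<400])
```

```text
shift [  0.7   0.6 -15.7] turn [0.2 0.  0. ]
shift [  0.7   0.6 -15.7] turn [-179.8   -0.     0. ]
t 25.625 tcp [ 543.6 -191.9    9.7] yaw_y 99.7 q [-0.54  0.64  1.54  0.    0.96 -2.28] F [-0.7  0.5 -1. ] w 0.602
[(212, [0, 130, 14, 29], [4.4, 146.6]), (317, [267, 286, 23, 23], [276.8, 296.0])]
```

Released: the band is now at scene (276.8,296.0), 15 mm further along the groove. I go straight up, then across to the button with the fingers shut.

Request:
{"fn": "carry_out", "kwargs": {
  "deltas": [
    [-0.2, -8, 0, 0, 0, 0, 0],
    [-0.2, -25, 0, 0, 0, 0, 0],
    [-0.2, -45, 0, 0, 0, 0, 0],
    [-0.2, -65, 0, 0, 0, 0, 0],
    [-0.2, -85, 0, 0, 0, 0, 0]
  ]
}}

```text
time_s: 26.3
eef_pos: [543.7, -192.0, 96.7]
ee_rot: [0.705, -0.06, 0.704, 0.059]
force: [0.7, 1.1, 0.6]
grip_width: 0.595
```

Run:
```python
from h import *
go(527.5,-369.5,95,99.5)
i=viewer.capture("scene");print([b for b in blobs(i,(105,120,30),(125,255,255),20) if b[0]<400])
```

```text
shift [   1.8 -172.2  -45.8] turn [0.2 0.1 0.1]
shift [   1.8 -172.2  -45.8] turn [-1.798e+02 -1.000e-01  1.000e-01]
t 26.3 tcp [ 543.7 -192.    96.7] yaw_y 99.7 q [-0.54  0.52  1.48  0.    1.14 -2.28] F [0.7 1.1 0.6] w 0.595
[(216, [0, 130, 14, 29], [4.4, 146.5]), (319, [267, 286, 23, 23], [276.8, 296.0])]
```

Request:
{"fn": "carry_out", "kwargs": {
  "deltas": [
    [1, 0, -45, -12, 0, 0, 0],
    [1, 0, -90, -24, 0, 0, 0],
    [1, 0, -135, -36, 0, 0, 0],
    [1, 0, -172, -45.8, 0, 0, 0],
    [1, 0, -172, -45.8, 0, 0, 0]
  ]
}}

```text
time_s: 26.98
eef_pos: [526.5, -371.5, 94.8]
ee_rot: [0.705, -0.059, 0.705, 0.058]
force: [0.5, 0.3, -0.4]
grip_width: -0.001
```

Run:
```python
from h import *
go(527.5,-369.5,38,99.5)
i=viewer.capture("scene");p=ctrl.sense()["eef_pos"]
print(blobs(i,(50,120,40),(80,255,255),20), px("scene",p+[0,0,30]), px("scene",(527.5,-369.5,58)))
m=(cv2.GaussianBlur(i,(3,3),0).max(2)<40).astype(np.uint8)[260:380,120:230]
for r in range(30,110,4): print(r+260,"".join("#" if v else "." for v in m[r]))
```

```text
shift [56.8  1.9  1.3] turn [0. 0. 0.]
shift [56.8  1.9  1.3] turn [-1.8e+02 -1.0e-01  0.0e+00]
t 26.975 tcp [ 526.5 -371.5   94.8] yaw_y 99.5 q [-0.8   0.66  1.24 -0.    1.24 -2.53] F [ 0.5  0.3 -0.4] w -0.001
[(413, [161, 344, 23, 23], [172.2, 355.2])] [np.float64(159.1787031415449), np.float64(333.16674223666905)] [np.float64(171.3162630267921), np.float64(354.17473909725385)]
290 #####################################################.........................................................
294 ########################################......######..........................................................
298 ########################################.....######...........................................................
302 ##################################################............................................................
306 ################################################..............................................................
310 ##########################################....................................................................
314 #######################
[... 882 characters left out ...]
..........
346 ...............................................................##.............................................
350 .................................................................###..........................................
354 ................................................................######........................................
358 ...............................................................#######........................................
362 .......................................###...................########.........................................
366 ........................................######.........############...........................................
```

The tip shows at about (157,335) in scene, and the 30 mm offset predicts (159,333). It agrees, so I go down onto the button.

Request:
{"fn": "carry_out", "kwargs": {
  "deltas": [
    [1, 15, 1.5, 1, 0, 0, 0],
    [1, 30, 1.5, 1, 0, 0, 0],
    [1, 45, 1.5, 1, 0, 0, 0],
    [1, 56, 1.5, 1, 0, 0, 0],
    [1, 58, 1.5, 1, 0, 0, 0]
  ]
}}

```text
time_s: 27.65
eef_pos: [527.7, -367.1, 35.6]
ee_rot: [0.704, -0.059, 0.705, 0.06]
force: [0.3, -0.1, 0.1]
grip_width: 0.004
```

Request:
{"fn": "carry_out", "kwargs": {
  "deltas": [
    [1, 2, 0, 0, 0, 0, 0],
    [1, 4, 0, 0, 0, 0, 0],
    [1, 6, 0, 0, 0, 0, 0],
    [1, 8, 0, 0, 0, 0, 0],
    [1, 8, 0, 0, 0, 0, 0]
  ]
}}

```text
time_s: 28.28
eef_pos: [528.1, -367.7, 28.9]
ee_rot: [0.705, -0.06, 0.704, 0.06]
force: [0.6, 0.4, 3.8]
grip_width: 0.0
```

Contact at reported z ≈ 30, with the spring already giving 3.8 N. I press on.

Request:
{"fn": "carry_out", "kwargs": {
  "deltas": [
    [1, 1.5, 0, 0, 0, 0, 0],
    [1, 3, 0, 0, 0, 0, 0],
    [1, 4.5, 0, 0, 0, 0, 0],
    [1, 6, 0, 0, 0, 0, 0],
    [1, 6, 0, 0, 0, 0, 0]
  ]
}}

```text
time_s: 28.9
eef_pos: [528.3, -367.9, 25.7]
ee_rot: [0.705, -0.06, 0.704, 0.059]
force: [-7.3, 6.7, 25.4]
grip_width: 0.002
```

25 N is well above the 5 N spring, so the button is right down. I hold briefly, then release and move up.

Request:
{"fn": "carry_out", "kwargs": {
  "deltas": [
    [1, -1, 0, 0, 0, 0, 0],
    [1, -1, 0, 0, 0, 0, 0],
    [1, -8, 0, 0, 0, 0, 0],
    [1, -30, 0, 0, 0, 0, 0],
    [1, -60, 0, 0, 0, 0, 0]
  ]
}}

```text
time_s: 29.52
eef_pos: [527.4, -366.9, 82.0]
ee_rot: [0.704, -0.059, 0.705, 0.061]
force: [0.0, -0.3, 0.5]
grip_width: -0.002
```

Run:
```python
from h import *
go(527.5,-369.5,95,99.5)
i=viewer.capture("scene");t=viewer.capture("top")
print([b for b in blobs(i,(105,120,30),(125,255,255),20) if b[0]<400],[b for b in blobs(t,(105,120,30),(125,255,255),20) if b[0]<300],blobs(i,(50,120,40),(80,255,255),20))
g=np.hstack([cv2.resize(i[240:390,140:340],(440,330),interpolation=2),cv2.resize(t[130:280,330:480],(330,330),interpolation=2)])
cv2.imwrite("pics/end.png",g[:,:,::-1])
```

```text
shift [-13.   -2.6  -0.4] turn [ 0.2 -0.1 -0.1]
shift [-13.   -2.6  -0.4] turn [-1.798e+02  2.000e-01 -1.000e-01]
t 29.525 tcp [ 527.4 -366.9   82. ] yaw_y 99.7 q [-0.79  0.68  1.26  0.    1.21 -2.53] F [ 0.  -0.3  0.5] w -0.002
[(220, [0, 130, 14, 29], [4.4, 146.5]), (310, [267, 286, 23, 23], [276.7, 296.0])] [(168, [379, 220, 15, 15], [386.1, 226.9])] [(404, [161, 344, 23, 23], [172.2, 355.4])]
```

View pics/end.png

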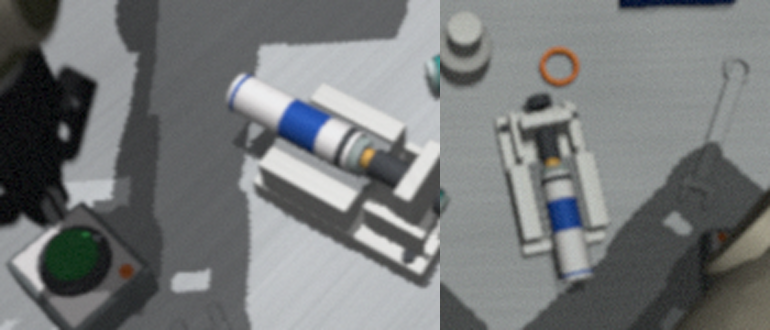

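The picture shows the barrel in the groove with its glass nose on the brass pin (crop (360,155)), in line with the walls. The button is up. Handing in.

```bash
python3 -c "
from rig import order
print(order.finish_job())"
```

```text
the job is handed in; nothing more can be done
None
```

I seated the blue-banded barrel in the V-block against the pin, pressed the green button right down and released it, and handed the job in at 29.5 s. No verdict was reported.

- **Press:** I held the barrel against the pin for over a second with a total push of 12–15.5 N. About 4 N of that was groove friction, so the pin took roughly 9–12 N. I then eased off and let go. The blue band stayed within 0.1 pixel through the release and the button press.
- **Button:** It was pressed until the force reached 25 N, well past the 5 N spring, so it was fully down. By picture it is up again.
- **Last picture:** The nose is on the pin and the barrel is in line with the groove to about half a degree, judged by eye.

**What disagreed:**
- The fingertips really sit about 30 mm higher than the reported TCP. Because of this my first grasp closed over the top of the barrel and slid off, and the barrel shifted only 1–2 mm at most. I found the offset from the images and allowed for it; the button contact height (reported z ≈ 30, true about 58) confirmed it.
- At one calibration spot the two cameras gave rays 28 mm apart. I put that down to a shadow in the top view and used the scene camera.
- The contact forces on the two flanks and on the pin could only be inferred from the wrist force and the images.

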